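Set the browning wheel of the sandwich press and switch it on

TASK

On the sandwich press, flick the edge of the black browning thumbwheel with a fingertip, click by click, until its orange line rests at the green mark on the scale; then press the front half of the red rocker switch down so that it snaps on. Do not lift the lid or anything else, and leave the other things on the worktop where they stand.

Things in the scene. Friction and masses are not known exactly. Their poses are not given: they have to be found in the camera images.
- press: electric sandwich press, closed, 260 mm deep (x), 290 mm wide (y), firm on rubber feet, cannot be shifted. Origin: centre of its underside, on the worktop. Its -x is its front, with the handle, to the robot; y to the left seen from the robot; z up. A black control pod (80 x 215 mm, flat deck 112 mm above the worktop) tops the lid's front: wheel in its left half, red rocker in its right.
- wheel_top (a point): highest point of the thumbwheel's rim, fixed in the pod at (-90, 50, 130) mm in the press frame, however the wheel is turned; axes as the press. It is the highest part of the press, 18 mm above the deck. A fingertip laid here with 4 to 8 N and drawn sideways along the press's y carries the rim along.
- wheel_axle (a point): centre of the thumbwheel, 27 mm below its top. The wheel is a black disc with a ribbed rubber rim, 54 mm in diameter and 16 mm thick, upright in a slot, its axle along the press's x, so that its rim runs left-right (press's y). An orange line crosses its rim and runs down both its faces. About 1.2 N along the rim takes it over a click.
- wheel (a joint): turn of the thumbwheel, rad; grows as the top of its rim goes right seen from the robot (press's -y). Spring clicks every 0.2618 rad (15 deg, 7 mm of rim); let go between two it drops into the nearer. Nine settings: 0 (line 60 deg left of the top) to 2.094 (60 deg right), stops at both ends. At the green mark it reads 1.571 (30 deg right). It starts two to six clicks short (left) of that.
- green_mark (a point): middle of the green mark in front of the slot, on the deck, 13.5 mm right of the wheel's middle: 4 mm wide, 15 mm long, a twin behind the slot. It is the seventh of nine marks from the left; the others are white, in front only, growing from light (left) to dark (right).
- switch_front (a point): where to press the rocker: centre of its front half, at (-103, -55, 115) mm in the press frame, at the height of its surface when on, 3 mm above the deck. While off, the surface here is about 6 mm higher and slopes up to the front. About 4 N pressed straight down here snaps it over.
- switch_middle (a point): middle of the red rocker, over its hinge, 3 mm above the deck. The rocker is 36 mm long (x), 22 mm wide (y), its halves form a shallow V; the front half bears a white line.
- rocker (a joint): tilt of the rocker, rad: 0 off (front half up, as at the start), 0.44 on (front half down); it snaps over at the middle and stays.
- handle (a point): middle of the lid's black front handle bar (20 mm thick, 200 mm long along the press's y), at (-174, 0, 76) mm in the press frame while the lid is down, 76 mm above the worktop; it rises as the lid, hinged at the rear, is opened. The lid is closed at the start and its weight keeps it so. To be left alone.
- mug: blue mug, 80 mm across, 95 mm tall. Origin: centre of its underside. A bystander.
- jam_jar: amber jam jar with red lid, 68 mm across, 95 mm tall. Origin: centre of its underside. A bystander.
- sandwich: white plate, 210 mm across, with an untoasted sandwich on it, 40 mm tall. Origin: centre of its underside. A bystander.
- butter_dish: white and blue covered butter dish, 150 x 95 x 73 mm. Origin: centre of its underside. A bystander.
- spice_jar: brown spice jar with wooden cap, 56 mm across, 120 mm tall. Origin: centre of its underside. A bystander.
- pepper_mill: dark wooden pepper mill, 56 mm across, 168 mm tall. Origin: centre of its underside. A bystander.
- spatula: spatula lying flat, about 300 mm long. A bystander.

How it is judged (in metres and radians):
On the way, in this order (a step that is already met when the one before it is completed fails the run):
1. the thumbwheel rests in the click at the green mark, the fingers off it, the switch still off (value of joint wheel between 1.4908 and 1.6508 rad and contact force between the fingers and press below 0.3 N and value of joint rocker below 0.2 rad), for 0.2 s.
2. the rocker is switched on, the wheel still at the green mark (value of joint wheel between 1.4908 and 1.6508 rad and value of joint rocker above 0.38 rad), for 0.2 s.
At the end, for the whole second after the job is handed in: the wheel rests in the click at the green mark (joint 1.571 within 0.08 rad), the rocker is on (above 0.38 rad), the lid is down (handle below 85 mm) (all of step 2 and height (world z) of handle below 0.085 m); the robot touches nothing.
It fails at once if the press switched on while the wheel is not at the green mark (value of joint rocker above 0.25 rad and not (value of joint wheel between 1.4908 and 1.6508 rad)).
It fails at once if the lid lifted (height (world z) of handle above 0.1 m).
It fails at once if one of the other things on the worktop moved or lifted more than 30 mm from its place (distance of any of mug, jam_jar, sandwich, butter_dish, spice_jar, pepper_mill, spatula from where it was at the start of the episode above 0.03 m).
It also fails if it takes over 48 s, if anything falls off the work surface, if the arm or the gripper's body presses on something with over 40 N, if the wrist force passes 120 N, or if a joint passes its speed limit or range.

ROBOT

A 6-joint arm with a two-finger parallel gripper is mounted at the origin on the work surface. World frame = base frame: x ahead of the robot, y to its left, z up, the work surface at z = 0. Lengths are in mm, angles in rad, forces in N, time in s.
With the tool pointing down it reaches from about 425 to 950 mm from the base axis. Payload 3.5 kg.
Tool frame: the origin (TCP) lies at the very end of the fingers, on their centre line; the grasp point (between the pads) lies bot.hold_point_z behind it (bot.hold_point_z is the distance from the TCP to the grasp point, in mm); z points along the fingers, y is the line along which they close (so a half turn about z gives the same grasp; the last joint's range is limited). The gripper opens to 85 mm and grips with 20 to 120 N. Pads are 22 mm wide; open, the fingers measure 114 mm over their backs; the gripper's body (76 mm by 85 mm) begins 54 mm behind the grasp point. The pads swing forward as they close: fully open they stand 13 mm farther back than shut.
Start: joints at [1.024, 0.286, 1.577, -0, 1.279, -0.15], TCP at [260.83, 622.554, 231.325] pointing down, gripper open.
Joint ranges: [-2.77, 2.77], [-0.9, 2.22], [0.21, 2.48], [-1.53, 4.67], [0.24, 2.81], [-2.84, 2.84]. Speed limits (rad/s): [2.79, 2.79, 3.14, 3.14, 3.14, 3.14].

INTERFACE

Orientations are given as a 3x3 rotation matrix whose columns are the frame's x, y, z axes.
In Python, from cell import readout, viewer, bot gives the robot as it stands. The module is installed in compiled form; this text tells all that it offers.
- The arm moves only by the shell command python3 -m creep 'ROWS'. ROWS is JSON, a list of rows, each a list of 5 numbers: the gripper's target within -1 to 1 (fully open at 1, half-way at 0, shut at -1), then the shift along the tool's x, y, z in m, then the turn about the tool's z in degrees. A call has 1 to 5 rows; each row is the pose to reach, as a shift and turn from the pose commanded when the call began, along the tool's axes at that moment; what a row does not reach only later rows make up. A row lasts 1/10 s, in which the tool goes at most 50 mm and 8.59 degrees, less where a joint would pass 70% of its speed; a pose out of reach is approached as far as the arm can. A call with a gripper value outside its range is refused whole. The fingers move at their own pace and stop on an object; the grip force is fixed at half the most. Time passes only in rows, so rows that repeat a pose let the fingers close. It gives the time, the measured TCP pose, the force, the opening and the grip force at its end, in the units of the state.
- readout.state(): the state, without advancing time (a new reading comes with each control period).
- viewer.capture(name): name is "scene" or "top" or "wrist"; returns the picture (420x560x3 uint8, blue, green, red); there is no depth.
- viewer.get_calibration(name): a dict with "camera_matrix" (3x3 intrinsics, pixels), "cam_to_world" (4x4, takes a point from camera to world coordinates); the wrist camera has in their place "hand_eye" (4x4, takes a point from camera to tool coordinates, whose origin is the TCP and whose axes are the flange's). Camera axes: x right, y down, z forward; pixel columns grow to the right and rows downward; lengths in mm; the calibration is good to about 2 mm. A picture is of the moment at which its call begins: read the wrist's pose just before it. get_calibration takes no time and is no camera call.
- bot.hand_in(): hands the job in; it is judged then, once.
The state is a dict: "clock": time; "joints": joint angles; "qd": joint speeds; "joint_efforts": joint torques, N m; "position": TCP position; "orientation": TCP orientation; "contact_force": force on the tool from outside, world axes, zero at the start; "torque": the same for the moment, N m; "grip_width": finger opening in mm; "finger_force": force on a finger pad.
Only numpy, scipy, OpenCV 4.12 (cv2) and the standard library are available. Lean on these libraries where they do the work, as an engineer would, in place of code of your own. Each camera call takes 0.05 s, during which the arm holds its last target. There are 200 camera calls.

## Working session

There is one attempt and no reset: what is moved stays moved. The work goes in short steps, Python scripts to look and compute and a shell command to move; the robot and the scene stay as the last step left them, time stands still between calls to the robot, and variables do not carry over. Pictures are saved under pics/ and viewed, at most 10 in all, crops included, and the job is handed in when it is done.

```bash
mkdir -p pics; python3 - <<'E'
from cell import readout, viewer, bot
import cv2,numpy as np
np.set_printoptions(precision=3,suppress=True)
s=readout.state();print(s)
for n in("top","scene"):
    im=viewer.capture(n);cv2.imwrite(f"pics/{n}0.png",im)
    print(n,viewer.get_calibration(n))
print(viewer.get_calibration("wrist"),bot.hold_point_z)
a=cv2.imread("pics/top0.png");b=cv2.imread("pics/scene0.png")
E
```

```text
{'clock': 0.0, 'joints': array([ 1.024,  0.287,  1.578,  0.   ,  1.279, -0.15 ]), 'qd': array([ 0.   , -0.   ,  0.   , -0.001, -0.001, -0.001]), 'joint_efforts': array([ -0.001, -40.597, -29.263,  -0.   ,   0.006,   0.   ]), 'position': array([260.471, 622.005, 229.92 ]), 'orientation': array([[-0.922,  0.386, -0.001],
       [ 0.386,  0.922, -0.002],
       [ 0.   , -0.002, -1.   ]]), 'contact_force': array([0.707, 0.391, 1.486]), 'torque': array([ 0.002, -0.006,  0.029]), 'finger_force': 0.0, 'grip_width': 85.39530234537882}
top {'camera_matrix': array([[495.567,   0.   , 278.115],
       [  0.   , 495.567, 207.986],
       [  0.   ,   0.   ,   1.   ]]), 'cam_to_world': array([[  -0.005,   -0.992,    0.128,  306.199],
       [  -1.   ,    0.003,   -0.012,    9.868],
       [   0.012,   -0.128,   -0.992, 1734.878],
       [   0.   ,    0.   ,    0.   ,    1.   ]])}
scene {'camera_matrix': array([[457.861,   0.   , 282.026],
       [  0.   , 457.861, 211.603],
       [  0.   ,   0.   ,   1.   ]]), 'cam_to_world': array([[   0.861,    0.435,   -0.263,  909.063],
       [   0.508,   -0.744,    0.435, -650.221],
       [  -0.006,   -0.508,   -0.861, 1371.257],
       [   0.   ,    0.   ,    0.   ,    1.   ]])}
{'camera_matrix': array([[373.235,   0.   , 278.431],
       [  0.   , 373.235, 205.887],
       [  0.   ,   0.   ,   1.   ]]), 'hand_eye': array([[   0.   ,   -0.947,   -0.32 ,   81.753],
       [   1.   ,    0.   ,   -0.   ,   -0.107],
       [   0.   ,   -0.32 ,    0.947, -142.979],
       [   0.   ,    0.   ,    0.   ,    1.   ]])} 18.700000000000003
```

View pics/top0.png

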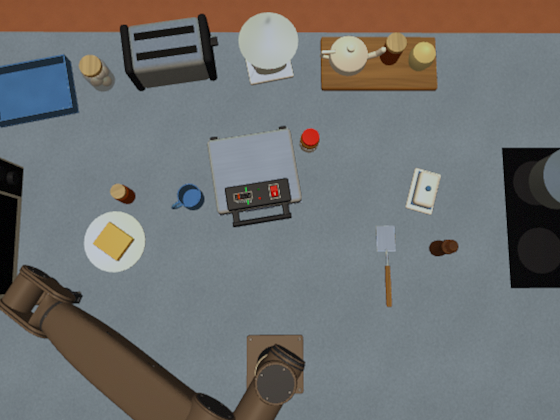

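View pics/scene0.png

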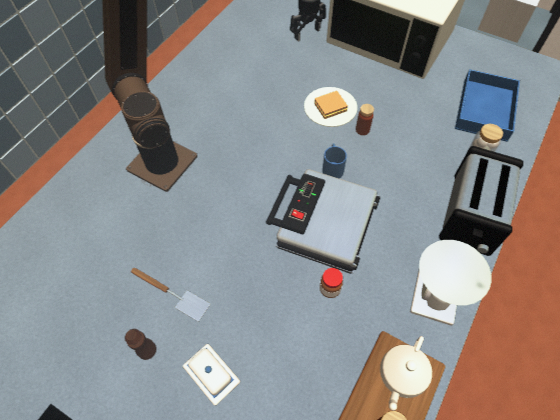

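The top picture shows the press at about (255,172) with its pod at (258,194), slightly turned. The scene picture shows the pod at (299,203). I'll enlarge both.

```bash
python3 - <<'E'
import cv2,numpy as np
a=cv2.imread("pics/top0.png")[165:230,220:300];b=cv2.imread("pics/scene0.png")[165:245,260:340]
a=cv2.resize(a,None,fx=5,fy=5,interpolation=cv2.INTER_CUBIC);b=cv2.resize(b,None,fx=5,fy=5,interpolation=cv2.INTER_CUBIC)
c=np.zeros((400,800,3),np.uint8);c[:325,:400]=a;c[:,400:]=b
cv2.imwrite("pics/crop.png",c)
E
```

```text
(no output)
```

View pics/crop.png

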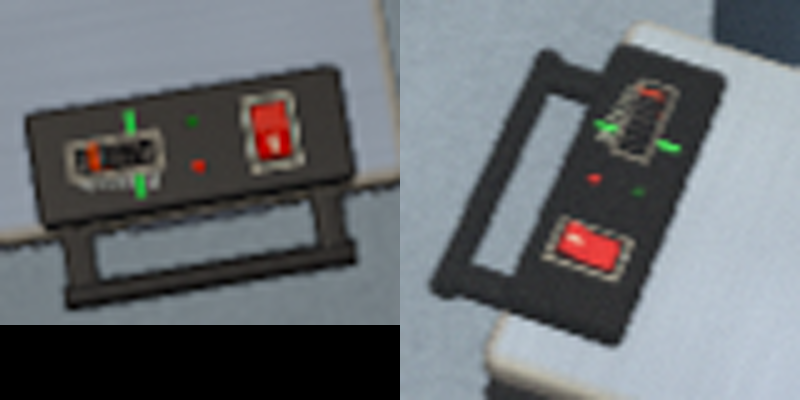

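The crop's left half (top camera) shows the pod corners at about (27,115), (335,68), (355,180) and (47,228). The green marks are at (129,122) and (140,187), the rocker at (271,130), and the orange line at (94,157), left of the wheel's middle.

```bash
cat > h.py <<'E'
import numpy as np
from cell import readout, viewer, bot
np.set_printoptions(precision=1,suppress=True)
def ray(K,T,p,z):
    d=T[:3,:3]@np.linalg.solve(K,[p[0],p[1],1.]);o=T[:3,3];return o+d*(z-o[2])/d[2]
def px(n,p,z):
    c=viewer.get_calibration(n);return ray(c["camera_matrix"],c["cam_to_world"],p,z)
E
python3 - <<'E'
from h import *
T=lambda u,v:(220+(u-2)/5,165+(v-2)/5)
S=lambda u,v:(260+(u-402)/5,165+(v-2)/5)
def fit(obs):
    P=np.array([o[0] for o in obs],float)[:,:2];W=np.array([o[1] for o in obs])[:,:2]
    p=P-P.mean(0);w=W-W.mean(0)
    a=np.arctan2((p[:,0]*w[:,1]-p[:,1]*w[:,0]).sum(),(p*w).sum())
    R=np.array([[np.cos(a),-np.sin(a)],[np.sin(a),np.cos(a)]]);t=W.mean(0)-R@P.mean(0)
    print("yaw",np.degrees(a),"t",t,"res",(W-P@R.T-t).tolist().__str__()[:0],np.round(W-P@R.T-t,1).tolist())
    for q in((-90,50),(-103,-55)):print(q,R@q+t)
# corners: mid line of pod left/right ends, pod y +-107.5
for n,F,g1,g2,hl,hr in(("top",T,(129,122),(140,187),(70,298),(355,255)),("scene",S,(668,146),(607,128),(549,60),(440,290))):
    m=(px(n,F(*g1),112)+px(n,F(*g2),112))/2
    print(n,"marks gap",np.linalg.norm(px(n,F(*g1),112)-px(n,F(*g2),112)))
    l=px(n,F(*hl),76);r=px(n,F(*hr),76);print("bar",np.linalg.norm(l-r),l,r)
    k=(271,130) if n=="top" else (591,248)
    fit([((-90,36.5),m),((-94,-55),px(n,F(*k),115)),((-174,0),(l+r)/2)])
c=[px("top",T(*q),112) for q in((27,115),(335,68),(355,180),(47,228))]
c2=[px("scene",S(*q),112) for q in((722,78),(612,345),(525,318),(622,47))]
for c in(c,c2):
  print(np.array(c)[:,:2].tolist(),[np.linalg.norm(c[i]-c[(i+1)%4]) for i in range(4)],np.mean(c,0),np.degrees(np.arctan2(*(c[0]-c[1])[:2])))
E
```

```text
top marks gap 44.185675232496116
bar 193.78285313962303 [465.8 139.4  76. ] [494.2 -52.3  76. ]
yaw 11.261973329953996 t [652.8  76.8] res  [[0.2, -0.4], [1.9, -0.3], [-2.1, 0.8]]
(-90, 50) [554.8 108.2]
(-103, -55) [562.6   2.7]
scene marks gap 42.010456856144074
bar 194.64672806646794 [465.1 136.6  76. ] [494.8 -55.8  76. ]
yaw 11.235250450629747 t [653.2  73.3] res  [[0.2, -0.7], [2.4, -0.3], [-2.6, 1.0]]
(-90, 50) [555.2 104.8]
(-103, -55) [562.9  -0.7]
[[584.3294390783916, 165.8758470761844], [615.4748444551542, -38.642839550270246], [540.1093684557133, -51.35933173473225], [508.7713900005134, 152.03161280111345]] [np.float64(206.87660441793037), np.float64(76.43078009610913), np.float64(205.79102315903393), np.float64(76.81589420893373)] [562.2  57.  112. ] -8.658838341412636
[[584.0261631788562, 160.15331089803396], [618.9142531402936, -51.68254386323929], [562.6728738298332, -62.52685559988038], [514.3707634644431, 148.60276971143162]] [np.float64(214.68956235363797), np.float64(57.2773239928729), np.float64(216.5844236085442), np.float64(70.60658404906765)] [570.   48.6 112. ] -9.352315288350567
```

```bash
python3 -m creep '[[-1,-0.039,-0.030,0,0],[-1,-0.078,-0.060,0,0],[-1,-0.117,-0.090,0,0],[-1,-0.156,-0.120,0,0],[-1,-0.195,-0.150,0,0]]'; python3 -m creep '[[-1,-0.039,-0.030,0,0],[-1,-0.078,-0.060,0,0],[-1,-0.117,-0.090,0,0],[-1,-0.156,-0.120,0,0],[-1,-0.195,-0.150,0,0]]'; python3 -m creep '[[-1,-0.039,-0.030,0,-8],[-1,-0.080,-0.061,0,-16],[-1,-0.080,-0.061,0,-24],[-1,-0.080,-0.061,0,-31.4],[-1,-0.080,-0.061,0,-31.4]]'
python3 - <<'E'
from h import *
import cv2
s=readout.state();print(s['position'],s['orientation']);print(s['contact_force'],s['clock'],s['grip_width'])
cv2.imwrite("pics/w1.png",viewer.capture("wrist"))
E
```

```text
clock: 0.6
position: [383.0, 406.9, 230.8]
orientation: [[-0.922, 0.386, -0.001], [0.386, 0.922, -0.001], [0.0, -0.001, -1.0]]
contact_force: [1.0, 0.3, 0.5]
grip_width: 12.2
finger_force: 0.0
clock: 1.1
position: [504.9, 193.2, 231.0]
orientation: [[-0.922, 0.386, -0.0], [0.386, 0.922, 0.0], [0.0, -0.0, -1.0]]
contact_force: [-0.0, 0.5, -0.7]
grip_width: 0.2
finger_force: 0.0
clock: 1.6
position: [554.7, 107.3, 230.6]
orientation: [[-0.989, -0.149, -0.001], [-0.149, 0.989, 0.0], [0.001, 0.0, -1.0]]
contact_force: [-0.1, -0.0, 0.5]
grip_width: -0.4
finger_force: 0.0
[554.7 107.3 230.6] [[-1.  -0.1 -0. ]
 [-0.1  1.   0. ]
 [ 0.   0.  -1. ]]
[-0.1 -0.   0.5] 1.6 -0.42159627065776906
```

View pics/w1.png

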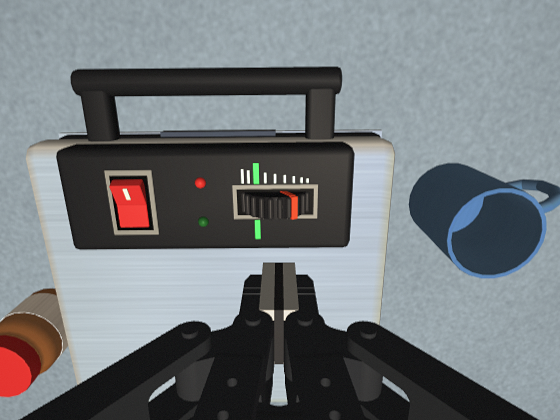

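The wrist picture shows the slot at (233–319, 186–219) and the green marks at (256,173) and (257,229). The orange line is at about (293,205), the rocker at (131,205), and the fingertips at (279,268).

```bash
cat >> h.py <<'E'
def wcal(pos,R):
    c=viewer.get_calibration("wrist");T=np.eye(4);T[:3,:3]=R;T[:3,3]=pos
    return c["camera_matrix"],T@c["hand_eye"]
def proj(K,T,p):
    q=T[:3,:3].T@(np.asarray(p,float)-T[:3,3]);q=K@q;return q[:2]/q[2]
E
python3 - <<'E'
from h import *
s=readout.state();K,T=wcal(s['position'],s['orientation'])
f=lambda u,v,z:ray(K,T,(u,v),z)
g1=f(256,173,112);g2=f(257,229,112);m=(g1+g2)/2;print("marks",g1,g2,np.linalg.norm(g1-g2))
sl=[f(*p,112) for p in((233,186),(319,186),(319,219),(233,219))];sm=np.mean(sl,0);print("slot",sm)
rk=np.mean([f(*p,112) for p in((105,171),(153,171),(158,235),(109,235))],0);print("bezel",rk)
v=(sm-rk)[:2];print("yaw from slot-bezel",np.degrees(np.arctan2(-v[0],v[1])),np.linalg.norm(v))
c=[f(*p,112) for p in((58,148),(352,143),(352,246),(77,249))];print("pod",np.mean(c,0),c)
a=np.radians(8.7);ey=np.array([-np.sin(a),np.cos(a),0])
w=m+13.5*ey;print("wheel from marks",w, "from rk",rk+105*ey)
w=(w+sm)/2;w[2]=103
for k in range(9):
    t=np.radians(60-15*k);print(k,proj(K,T,w+27*np.sin(t)*ey+[0,0,27*np.cos(t)]))
E
```

```text
marks [538.6  88.6 112. ] [581.5  94.9 112. ] 43.367746736869655
slot [558.7 106.1 112. ]
bezel [575.4   0.5 112. ]
yaw from slot-bezel 8.990093175740205 106.88382023813169
pod [562.9  57.5 112. ] [array([541.3, -51.4, 112. ]), array([507.3, 152.3, 112. ]), array([584.6, 168.9, 112. ]), array([618.4, -40. , 112. ])]
wheel from marks [558.  105.1 112. ] from rk [559.5 104.3 112. ]
0 [307.6 204. ]
1 [302.1 206.5]
2 [294.5 208.5]
3 [285.3 209.8]
4 [275.2 210.2]
5 [265.2 209.8]
6 [256.  208.6]
7 [248.5 206.7]
8 [243.2 204.2]
```

```bash
python3 - <<'E'
import cv2
a=cv2.imread("pics/w1.png")[155:240,95:330];cv2.imwrite("pics/w1c.png",cv2.resize(a,None,fx=3.4,fy=3.4,interpolation=cv2.INTER_CUBIC))
E
```

```text
(no output)
```

View pics/w1c.png

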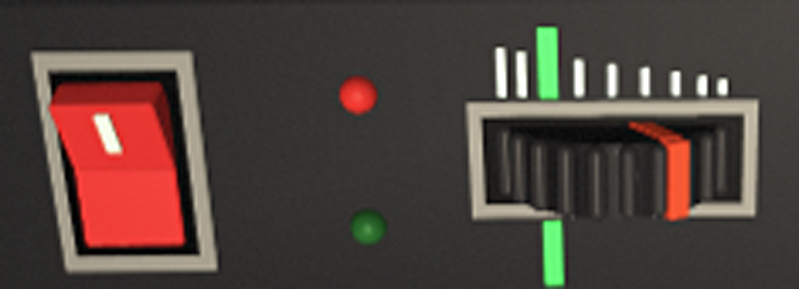

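The orange line is at column 294, which is the third setting (0.524), so four clicks are needed. The rocker is off. The wheel's top comes out at (558.3, 105.3, 130).

```bash
python3 -m creep '[[-1,-0.0033,0.002,0.04,0],[-1,-0.0033,0.002,0.075,0],[-1,-0.0033,0.002,0.092,0],[-1,-0.0033,0.002,0.095,0],[-1,-0.0033,0.002,0.095,0]]'; python3 -m creep '[[-1,0,0,0.001,0],[-1,0,0,0.002,0],[-1,0,0,0.003,0],[-1,0,0,0.003,0]]'
```

```text
clock: 2.15
position: [557.4, 110.9, 136.1]
orientation: [[-0.989, -0.15, -0.001], [-0.15, 0.989, -0.0], [0.001, 0.0, -1.0]]
contact_force: [-0.2, 0.9, 0.9]
grip_width: -0.2
finger_force: 0.0
clock: 2.55
position: [558.0, 110.4, 133.9]
orientation: [[-0.989, -0.15, 0.001], [-0.15, 0.989, 0.0], [-0.001, -0.0, -1.0]]
contact_force: [-0.3, 0.1, 0.6]
grip_width: 0.1
finger_force: 0.0
```

```bash
python3 -m creep '[[-1,0,0,0.001,0],[-1,0,0,0.002,0],[-1,0,0,0.002,0],[-1,0,0,0.002,0]]'|sed -n '2p;4p'; python3 -m creep '[[-1,0,0,0.001,0],[-1,0,0,0.001,0],[-1,0,0,0.001,0]]'|sed -n '2p;4p';python3 -m creep '[[-1,0,0,0.001,0],[-1,0,0,0.001,0],[-1,0,0,0.001,0]]'|sed -n '2p;4p'
```

```text
position: [557.7, 110.4, 131.2]
contact_force: [-0.3, 0.2, 0.1]
position: [557.8, 110.4, 130.3]
contact_force: [-0.2, 0.0, 0.2]
position: [557.9, 110.4, 130.2]
contact_force: [-1.9, -0.9, 4.7]
```

```bash
python3 -m creep '[[-1,0,-0.002,0.0002,0],[-1,0,-0.004,0.0002,0],[-1,0,-0.006,0.0002,0],[-1,0,-0.008,0.0002,0],[-1,0,-0.009,0.0002,0]]'|sed -n '2p;4p'; python3 -m creep '[[-1,0,0,-0.01,0],[-1,0,0,-0.04,0],[-1,0,0.009,-0.06,0],[-1,0,0.009,-0.06,0]]'|sed -n '2p;4p'
cat > look.py <<'E'
from h import *
import cv2,sys
s=readout.state();K,T=wcal(s['position'],s['orientation'])
im=viewer.capture("wrist");print(s['clock'],s['position'])
w=np.array([558.3,105.3,103]);ey=np.array([-.151,.988,0])
P=[proj(K,T,w+27*np.sin(t)*ey+[0,0,27*np.cos(t)]) for t in np.radians(60-15*np.arange(9))];print(np.array(P)[:,0])
h=cv2.cvtColor(im,cv2.COLOR_BGR2HSV);m=cv2.inRange(h,(5,150,120),(14,255,255))
v=int(P[4][1]);x0=int(P[8][0])-12;x1=int(P[0][0])+12
r=m[v-8:v+4,x0:x1];print("orange col",[x0+np.where(q)[0].mean() if q.any() else None for q in r])
cv2.imwrite(sys.argv[1],cv2.resize(im[120:260,90:340],None,fx=3,fy=3,interpolation=cv2.INTER_CUBIC))
E
python3 look.py pics/w2.png
```

```text
position: [559.3, 101.6, 130.1]
contact_force: [-4.0, 0.9, 5.9]
position: [560.0, 111.0, 193.0]
contact_force: [0.3, -0.2, 0.3]
4.45 [560. 111. 193.]
[308.  301.6 292.7 281.9 270.1 258.3 247.7 239.1 233.2]
orange col [np.float64(280.5), np.float64(280.5), np.float64(280.5), np.float64(280.5), np.float64(280.5), np.float64(280.5), np.float64(280.5), np.float64(280.5), np.float64(280.5), np.float64(280.5), np.float64(280.5), np.float64(280.5)]
```

The orange line is now at column 280.5, which is the fourth setting: one click per stroke. I'll repeat it.

```bash
python3 -m creep '[[-1,0,0,0.040,0],[-1,0,0,0.055,0],[-1,0,0,0.058,0],[-1,0,0,0.060,0],[-1,0,0,0.060,0]]'|sed -n '2p;4p'; python3 -m creep '[[-1,0,-0.002,0,0],[-1,0,-0.004,0,0],[-1,0,-0.006,0,0],[-1,0,-0.008,0,0],[-1,0,-0.009,0,0]]'|sed -n '2p;4p'; python3 -m creep '[[-1,0,0,-0.01,0],[-1,0,0,-0.04,0],[-1,0,0.009,-0.06,0],[-1,0,0.009,-0.06,0]]'|sed -n '2p;4p'
python3 look.py pics/w3.png
```

```text
position: [557.0, 110.2, 130.0]
contact_force: [-4.4, -0.6, 10.2]
position: [558.5, 101.4, 130.0]
contact_force: [-3.9, 0.1, 9.9]
position: [559.4, 110.9, 192.0]
contact_force: [0.4, 0.3, 0.9]
5.9 [559.4 110.9 192. ]
[308.2 301.8 292.9 282.  270.2 258.4 247.7 239.1 233.1]
orange col [np.float64(268.5), np.float64(268.5), np.float64(268.5), np.float64(268.5), np.float64(268.5), np.float64(268.5), np.float64(269.0), np.float64(269.0), np.float64(269.0), np.float64(269.0), np.float64(269.0), np.float64(269.0)]
```

Column 269 is the fifth setting. Two more clicks, with a slightly lighter touch.

```bash
python3 -m creep '[[-1,0,0,0.040,0],[-1,0,0,0.055,0],[-1,0,0,0.058,0],[-1,0,0,0.0592,0],[-1,0,0,0.0592,0]]'|sed -n '2p;4p'; python3 -m creep '[[-1,0,-0.002,0,0],[-1,0,-0.004,0,0],[-1,0,-0.006,0,0],[-1,0,-0.008,0,0],[-1,0,-0.009,0,0]]'|sed -n '2p;4p'; python3 -m creep '[[-1,0,0,-0.01,0],[-1,0,0,-0.04,0],[-1,0,0.009,-0.06,0],[-1,0,0.009,-0.06,0]]'|sed -n '2p;4p'
python3 look.py pics/w4.png
```

```text
position: [556.7, 110.2, 130.1]
contact_force: [-4.5, -0.2, 9.2]
position: [558.1, 101.3, 130.1]
contact_force: [-3.9, -0.2, 8.5]
position: [559.2, 110.9, 192.6]
contact_force: [-0.4, -0.7, 0.5]
7.35 [559.2 110.9 192.6]
[308.1 301.7 292.8 282.  270.2 258.4 247.8 239.2 233.2]
orange col [np.float64(257.0), np.float64(257.0), np.float64(257.0), np.float64(257.5), np.float64(257.5), np.float64(257.5), np.float64(257.5), np.float64(257.5), np.float64(257.5), np.float64(257.5), np.float64(257.5), np.float64(257.5)]
```

```bash
python3 -m creep '[[-1,0,0,0.040,0],[-1,0,0,0.055,0],[-1,0,0,0.058,0],[-1,0,0,0.0595,0],[-1,0,0,0.0595,0]]'|sed -n '2p;4p'; python3 -m creep '[[-1,0,-0.002,0,0],[-1,0,-0.004,0,0],[-1,0,-0.006,0,0],[-1,0,-0.008,0,0],[-1,0,-0.009,0,0]]'|sed -n '2p;4p'; python3 -m creep '[[-1,0,0,-0.01,0],[-1,0,0,-0.04,0],[-1,0,0.009,-0.06,0],[-1,0,0.009,-0.06,0]]'|sed -n '2p;4p'
python3 look.py pics/w5.png
```

```text
position: [556.6, 110.1, 130.1]
contact_force: [-3.2, -0.6, 7.3]
position: [558.1, 101.3, 130.1]
contact_force: [-2.6, 0.4, 6.3]
position: [559.4, 110.9, 193.4]
contact_force: [0.1, -0.2, 0.5]
8.8 [559.4 110.9 193.4]
[308.  301.7 292.8 282.  270.3 258.5 247.9 239.4 233.4]
orange col [np.float64(246.0), np.float64(246.0), np.float64(246.0), np.float64(246.5), np.float64(246.0), np.float64(246.0), np.float64(246.0), np.float64(246.0), np.float64(246.5), np.float64(246.5), np.float64(246.5), np.float64(246.5)]
```

View pics/w5.png

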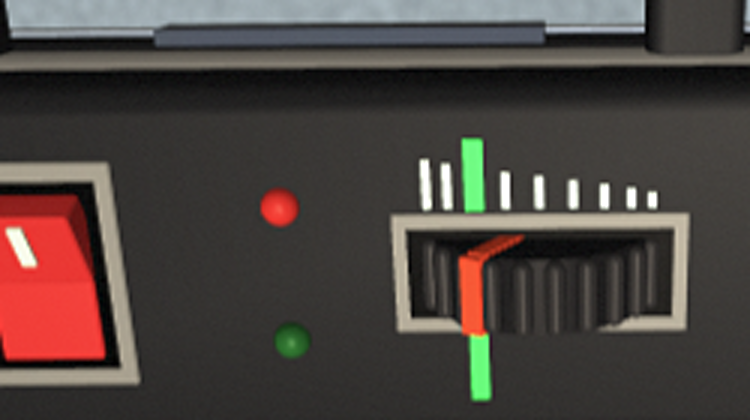

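The orange line at (472,295) in the crop lines up with both green marks. The rocker is still off and the fingers are clear. Next is the rocker.

```bash
python3 -m creep '[[-1,0.0065,-0.049,0,0],[-1,0.013,-0.098,0,0],[-1,0.0146,-0.110,0,0],[-1,0.0146,-0.110,0,0]]'|sed -n '2p;4p'; python3 -m creep '[[-1,0,0,0.030,0],[-1,0,0,0.055,0],[-1,0,0,0.062,0],[-1,0,0,0.062,0],[-1,0,0,0.062,0]]'|sed -n '2p;4p'; python3 -m creep '[[-1,0,0,0.002,0],[-1,0,0,0.004,0],[-1,0,0,0.006,0],[-1,0,0,0.008,0],[-1,0,0,0.008,0]]'|sed -n '2p;4p'
```

```text
position: [558.9, -2.2, 188.3]
contact_force: [-0.2, 0.7, -0.9]
position: [560.4, 0.1, 129.1]
contact_force: [0.5, 0.2, 1.0]
position: [559.6, -0.6, 120.5]
contact_force: [-1.8, 0.3, 1.1]
```

```bash
python3 -m creep '[[-1,-0.001,0,0.001,0],[-1,-0.002,0,0.002,0],[-1,-0.002,0,0.003,0],[-1,-0.002,0,0.004,0]]'|sed -n '2p;4p'; python3 -m creep '[[-1,0,0,0.001,0],[-1,0,0,0.0015,0],[-1,0,0,0.0015,0]]'|sed -n '2p;4p'
```

```text
position: [562.0, -0.2, 116.0]
contact_force: [-0.9, 0.3, -0.9]
position: [561.9, -0.2, 115.1]
contact_force: [-0.9, 0.4, 1.4]
```

```bash
python3 -m creep '[[-1,0,0,0.0005,0],[-1,0,0,0.001,0],[-1,0,0,0.001,0]]'|sed -n '2p;4p'; python3 -m creep '[[-1,0,0,-0.02,0],[-1,0,0,-0.06,0],[-1,0,0.045,-0.08,0],[-1,0,0.09,-0.08,0],[-1,0,0.09,-0.08,0]]'|sed -n '2p;4p'; python3 look.py pics/w6.png; python3 - <<'E'
from h import *
import cv2
cv2.imwrite("pics/w7.png",viewer.capture("wrist"))
E
```

```text
position: [561.9, -0.2, 115.0]
contact_force: [-2.9, -0.2, 5.7]
position: [547.9, 92.7, 194.8]
contact_force: [0.4, -0.8, -0.1]
11.75 [547.9  92.7 194.8]
[332.3 326.7 318.5 308.3 296.9 285.4 274.8 265.9 259.5]
orange col [np.float64(272.5), np.float64(272.5), np.float64(272.5), np.float64(272.5), np.float64(272.5), np.float64(273.0), np.float64(273.0), np.float64(273.0), np.float64(273.0), np.float64(273.0), np.float64(273.0), np.float64(273.0)]
```

View pics/w7.png

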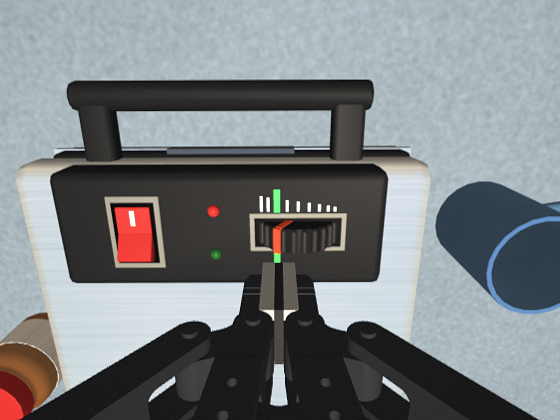

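The rocker's front half at (132,218) is now down and its rear half is raised. The fingertip stopped at 115 mm, the "on" height. The line at (277,240) is on the green mark and the arm is clear of everything.

```bash
python3 -c "
from cell import bot
print(bot.hand_in())"
```

```text
the job is handed in; nothing more can be done
None
```

The job is handed in: the camera shows the thumbwheel's orange line at the green mark and the red rocker on, the lid was not lifted and no bystander was touched; about 12 s of the 48 s were used, and no verdict came back.

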